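# Load the solder spool up its ramp

## Task

With closed fingertips, slowly and gently push the spool of solder up the little ramp, over the crest near the top, until it rests against the stop block. Stay behind it all the way so that it never rolls freely back down, and do not grip or lift it. Then, with a fingertip on its orange knob, push the keeper arm round until it lies straight across the track behind the spool; leave the other things on the bench where they are.

Things in the scene. Friction and masses are not known exactly. Their poses are not given: they have to be found in the camera images.
- ramp: Wooden spool holder with a sloping track, fixed to the bench: base 262 x 72 x 6 mm. Origin: centre of its underside, on the bench; x points uphill along the track, y to the left when looking uphill, z up. Uphill is roughly to the robot's left. The track is 46 mm wide between side rails 6 mm thick that stand 11 mm above its floor. The lower end is open, floor 16 mm high at x=-128 mm.
- crest (a point): Mid-width on the track floor at the crest: x=55, z=29.7 mm of the ramp's frame. From the dip to here the floor rises straight at 8 degrees; beyond, it falls 5 degrees to the stop. Pushed over the crest, the spool rolls on by itself to the stop and stays there.
- stop (a point): Point on the face of the stop block, mid-width: x=109, z=55 mm of the ramp's frame. The block is 62 mm wide, 16 mm thick, its top 76 mm above the bench. The spool resting against it has its centre at x=81, z=55 mm.
- spool: Cream spool of solder, a cylinder 55 mm in diameter and 40 mm long, about 0.32 kg, lying on its side across the track so that it rolls uphill. Origin: centre of one end face (on its axis); its z axis is the roll axis. Smooth plastic: it rolls easily and a fingertip slides on it as it turns; left alone on the slope it rolls back down at once. The frame turns as it rolls.
- spool_center (a point): Centre of the spool, on its axis, midway between its end faces. At the start it is at x=-85 mm, y=0, z=38 mm of the ramp's frame.
- slope (a point): Point on the ramp, not to be handled: on the track floor, mid-width, at the bottom of the dip (x=-85, z=10 mm in the ramp's frame). Its x axis points up the 8 degree slope, its z axis square to the slope, away from it: the spool centre is 27.5 mm above it while the spool lies on the slope.
- keeper (a joint): Angle of the keeper arm (rad) about the upright pivot; grows anticlockwise seen from above. 0: the arm lies alongside the track, outside the left rail, pointing downhill; at the start it stands at -0.15 to 0.02. 1.57: straight across the track just behind the seated spool (stop at 1.6, other stop -0.45). It has light friction (about 0.5 N at the knob) and stays where it is left.
- keeper_pivot (a point): Point on the keeper's pivot axis, fixed on the ramp at x=44, y=41, z=52 mm of the ramp's frame: at mid-height of the keeper arm, a steel bar 8 x 8 mm and 74 mm long. A fixed grey soldering station, 83 mm tall, stands on the robot's side of the ramp (bench x up to 0.44 m): keep fingers and gripper clear of it.
- keeper_knob (a point): Point on the axis of the orange knob at the free end of the keeper arm, 72 mm from the pivot axis and 15 mm above the middle of the bar: an upright round peg 12 mm in diameter whose top is 13 mm above this point and 80 mm above the bench, 24 mm of it standing above the bar.
- flux_bottle: Cream flux bottle with a red cap, 48 mm in diameter, 103 mm tall; origin at the centre of its underside. To be left alone.
- scrap_jar: Glass jar with red lid, 86 mm in diameter, 119 mm tall; origin at the centre of its underside. To be left alone.
- running_pliers: Pliers with red handles lying on the bench, 56 x 144 x 14 mm; origin at the centre underneath. To be left alone.
- marker: Marker pen lying on the bench, 14 x 124 x 14 mm; origin at the centre underneath. To be left alone.
- blue_nugget: Blue flat-backed glass nugget, 24 x 23 x 9 mm; origin at the centre of its underside. To be left alone.
Things that resemble listed ones, but are neither listed nor needed, are in the scene too. Of the things that look like the spool, the larger one is meant.

How it is judged:
On the way, in this order (a step that is already met when the one before it is completed fails the run):
1. the spool is over the crest and rests against the stop (x of spool_center in the frame of ramp between 0.074 and 0.09 m and y of spool_center in the frame of ramp between -0.01 and 0.01 m and z of spool_center in the frame of ramp between 0.05 and 0.062 m and linear speed of spool below 0.03 m/s), for 0.2 s.
2. the keeper arm is swung across the track behind the spool (value of joint keeper above 1.35 rad), for 0.2 s.
At the end, for the whole second after the job is handed in: The spool lies at rest in its seat beyond the crest, within 11 mm of the stop (its centre at x=70 to 90 mm, within 10 mm of mid-track and at z=50 to 62 mm of the ramp's frame), slower than 0.03 m/s, and the keeper angle is above 1.35 rad (x of spool_center in the frame of ramp between 0.07 and 0.09 m and y of spool_center in the frame of ramp between -0.01 and 0.01 m and z of spool_center in the frame of ramp between 0.05 and 0.062 m and linear speed of spool below 0.03 m/s and value of joint keeper above 1.35 rad); the robot touches nothing.
It fails at once if the spool rolls freely (faster than 0.15 m/s with no finger or arm touching it) on the ramp before the crest (x of spool_center in the frame of ramp below 0.05 m and contact force between each of the fingers, the arm and spool below 0.01 N and linear speed of spool above 0.15 m/s).
It fails at once if the spool is lifted more than 10 mm off the track (z of spool_center in the frame of slope above 0.0375 m and z of spool_center in the frame of ramp above 0.0485 m).
It fails at once if the spool is squeezed or shoved with more than 20 N (contact force between the fingers and spool above 20 N).
It fails at once if the flux bottle, jar, pliers, marker or nugget is pushed more than 20 mm from its place (distance of any of flux_bottle, scrap_jar, running_pliers, marker, blue_nugget from where it was at the start of the episode above 0.02 m).
It also fails if it takes over 56 s, if anything falls off the work surface, if the arm or the gripper's body presses on something with over 40 N, if the wrist force passes 120 N, or if a joint passes its speed limit or range.

## Robot

A 6-joint arm with a two-finger parallel gripper is mounted at the origin on a cart in front of the work surface, level with it; the furniture and walls round the work are solid. World frame = base frame: x ahead of the robot, y to its left, z up, the work surface at z = 0. Lengths are in m, angles in rad, forces in N, time in s.
With the tool pointing down it reaches from about 0.325 to 1 m from the base axis. Payload 5.1 kg.
Tool frame: the origin (TCP) lies between the finger pads; the fingertips stand 17 mm ahead of it and the grasp point (between the pads) lies 2 mm behind it; y points along the fingers, x is the direction in which the jaws open and shut, and the axes are right-handed (so a half turn about y gives the same grasp; the last joint's range is limited). The gripper opens to 85 mm and grips with 20 to 120 N. Pads are 22 mm wide; open, the fingers measure 114 mm over their backs; the gripper's body (76 mm by 85 mm) begins 54 mm behind the grasp point. The pads swing forward as they close: fully open they stand 13 mm farther back than shut.
Start: joints at [-1.367, 0.124, 1.65, -0, 1.367, -0.083], TCP at [0.184, -0.623, 0.248] pointing down, gripper open.
Joint ranges: [-2.61, 2.61], [-1.02, 2.33], [0.03, 2.71], [-1.35, 4.49], [0.32, 2.68], [-2.91, 2.91]. Speed limits (rad/s): [2.57, 2.57, 3.14, 3.14, 3.14, 3.14].

## Interface

Orientations are given as a unit quaternion [x, y, z, w].
In Python, from cell import state, read_camera, sign_off gives the robot as it stands.
- The arm moves only by the shell command python3 -m pendant 'ROWS'. ROWS is a JSON object of lists of equal length, an entry for each row: "xyz": the shift along the tool's x, y, z in units of 0.15 m (1.0 is 0.15 m), a list of three; "turn": the turn about the tool's y in units of 0.5 rad (1.0 is 0.5 rad); "fingers": the opening, from 0 (shut) to 1 (fully open). A call has exactly 5 rows; each row is the pose to reach, as a shift and turn from the pose commanded when the call began, along the tool's axes at that moment; what a row does not reach only later rows make up. A row lasts 1/12 s, in which the tool goes at most 41.7 mm and 7.16 degrees, less where a joint would pass 70% of its speed; a pose out of reach is approached as far as the arm can. A call with a number of a shift or a turn outside -1 to 1 is refused whole. A call with a gripper value outside its range is refused whole. The fingers move at their own pace and stop on an object; the grip force is fixed at half the most. Time passes only in rows, so rows that repeat a pose let the fingers close, or fill a call up. It gives the time, the measured TCP pose, the force and the opening at its end, in the units of the state.
- state(): the state, without advancing time (a new reading comes with each control period).
- read_camera(name): name is "side" or "top" or "wrist"; returns a dict with "img" (384x512x3 uint8, red, green, blue), "fx", "fy", "cx", "cy" (pixels), "k1" (the pictures are not rectified: a ray, as slopes to the right and down, at radius r is drawn at 1 + k1 r^2 times it, then the intrinsics apply), "extrinsics" (4x4, takes a point from camera to world coordinates). Camera axes: x right, y up, looking along -z (the intrinsics and any distortion apply to the point x, -y, -z); pixel columns grow to the right and rows downward; lengths in m; the calibration is good to about 2 mm. A picture is of the moment at which its call begins. There is no depth.
- sign_off(): hands the job in, once; it reports no verdict.
The state is a dict: "time_s": time; "q": joint angles; "qvel": joint speeds; "effort": joint torques, N m; "tcp_pos": TCP position; "tcp_rot": TCP orientation; "wrist_force": force on the tool from outside, world axes, zero at the start; "ft_torque": the same for the moment, N m; "width": opening from 0.0 (shut) to 1.0 (fully open).
Only numpy, scipy, OpenCV 4.12 (cv2) and the standard library are available. Lean on these libraries where they do the work, as an engineer would, in place of code of your own. Each camera call takes 0.05 s, during which the arm holds its last target. There are 200 camera calls.

## Working session

There is one attempt and no reset: what is moved stays moved. The work goes in short steps, Python scripts to look and compute and a shell command to move; the robot and the scene stay as the last step left them, time stands still between calls to the robot, and variables do not carry over. Pictures are saved under pics/ and viewed, about 8 in all and at most 12, crops included, and the job is handed in when it is done.

```bash
ls; mkdir -p pics; cat > h.py <<'E'
import numpy as np, cv2
from cell import state, read_camera
from scipy.spatial.transform import Rotation as R
def ray(c,u,v):
    p=np.array([(u-c['cx'])/c['fx'],(v-c['cy'])/c['fy']]); q=p.copy()
    for _ in range(20): q=p/(1+c['k1']*(q@q))
    E=np.array(c['extrinsics']); d=E[:3,:3]@np.array([q[0],-q[1],-1]); return E[:3,3],d/np.linalg.norm(d)
def onz(c,u,v,z):
    o,d=ray(c,u,v); return o+d*(z-o[2])/d[2]
def tri(c1,p1,c2,p2):
    o1,d1=ray(c1,*p1);o2,d2=ray(c2,*p2)
    s=np.linalg.lstsq(np.c_[d1,-d2],o2-o1,rcond=None)[0]
    a=o1+d1*s[0];b=o2+d2*s[1]; return (a+b)/2,np.linalg.norm(a-b)
def proj(c,P):
    E=np.array(c['extrinsics']); x=E[:3,:3].T@(np.array(P)-E[:3,3]); q=np.array([x[0],-x[1]])/-x[2]
    q=q*(1+c['k1']*(q@q)); return q[0]*c['fx']+c['cx'],q[1]*c['fy']+c['cy']
def save(c,n): cv2.imwrite('pics/'+n,c['img'][:,:,::-1])
E
python3 - <<'E'
from h import *
import pickle
s=state();print({k:np.round(v,3).tolist() for k,v in s.items()})
cs={n:read_camera(n) for n in('top','side')}
pickle.dump(cs,open('c0.pkl','wb'))
for n,c in cs.items(): save(c,n+'0.png'); print(n,np.round(c['extrinsics'],3).tolist(),c['fx'],c['k1'])
E
```

```text
pics
{'time_s': 0.0, 'q': [-1.367, 0.125, 1.652, -0.0, 1.367, -0.083], 'qvel': [0.002, -0.001, 0.0, 0.002, 0.001, 0.001], 'effort': [-0.0, -42.362, -36.545, -0.0, 0.007, -0.0], 'tcp_pos': [0.184, -0.623, 0.247], 'tcp_rot': [-0.566, 0.424, -0.423, 0.567], 'wrist_force': [-0.306, 0.511, 0.338], 'ft_torque': [0.002, 0.006, 0.022], 'width': 0.998}
top [[0.01, 0.991, -0.134, 0.34], [-1.0, 0.01, 0.001, -0.021], [0.002, 0.134, 0.991, 1.138], [0.0, 0.0, 0.0, 1.0]] 390.10444378948654 0.01738894931003138
side [[-0.989, 0.103, -0.106, 0.371], [-0.148, -0.681, 0.718, 0.665], [0.002, 0.725, 0.688, 0.715], [0.0, 0.0, 0.0, 1.0]] 404.9507498033809 -0.12123363272411147
```

View pics/top0.png

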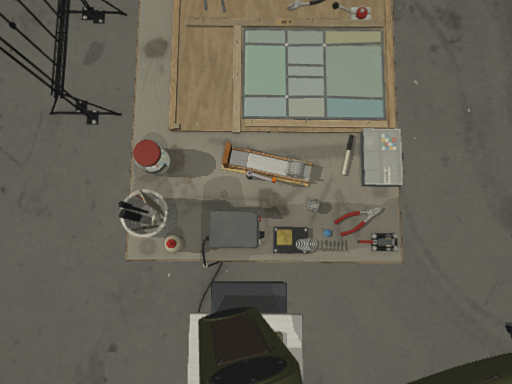

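View pics/side0.png

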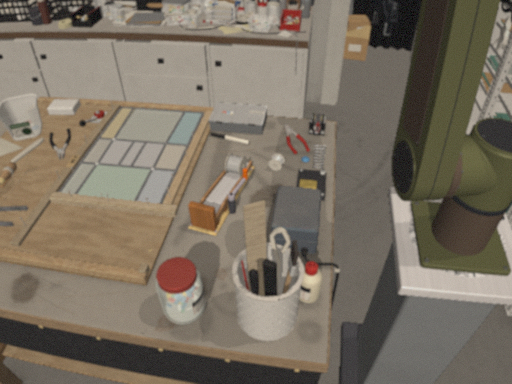

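Top view: ramp at (225–320, 145–185) with its stop at the left end (230,155). Candidates for the spool are the cream cylinder on the ramp at (295,168) and the smaller one standing on the bench at (313,204). I choose the one on the ramp and will check it in a close crop.

```bash
python3 - <<'E'
from h import *
import pickle
cs=pickle.load(open('c0.pkl','rb'))
a=cs['top']['img'][130:215,210:335]; b=cs['side']['img'][145:240,180:305]
a=cv2.resize(a,None,fx=6.4,fy=6.4,interpolation=cv2.INTER_CUBIC)[:300+0]
a=cs['top']['img'][138:192,212:337];b=cs['side']['img'][148:236,182:292]
a=cv2.resize(a,(800,346),interpolation=cv2.INTER_CUBIC);b=cv2.resize(b,(750,600),interpolation=cv2.INTER_CUBIC)
cv2.imwrite('pics/a.png',a[:,:,::-1]);cv2.imwrite('pics/b.png',b[:,:,::-1])
E
```

```text
(no output)
```

View pics/a.png

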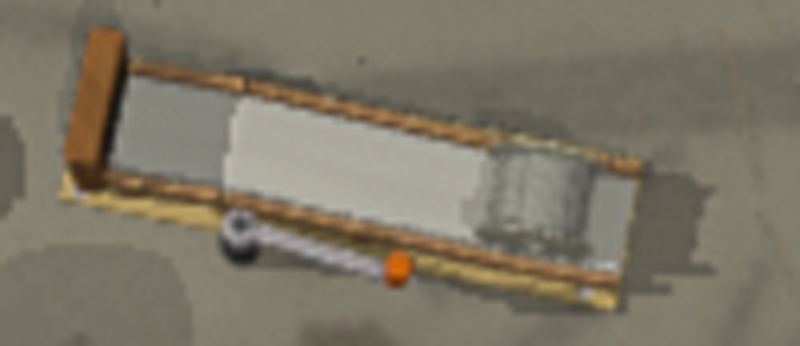

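View pics/b.png

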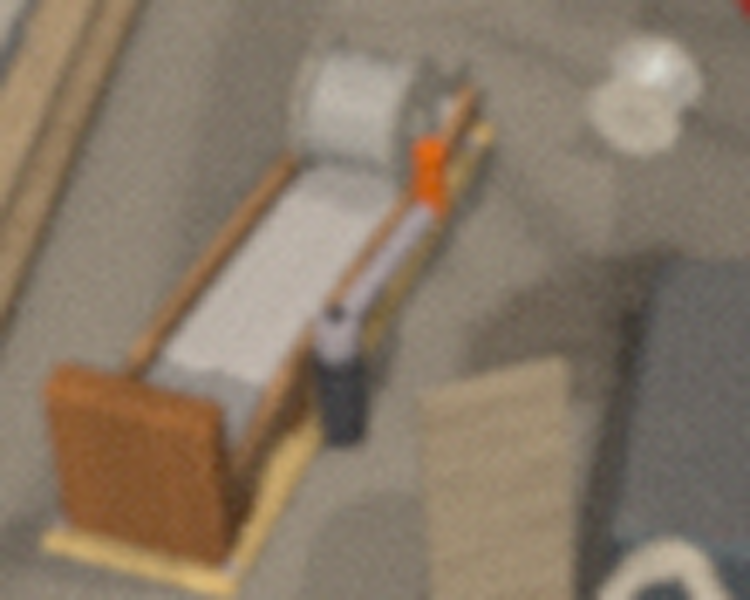

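The crops show the cream spool on the ramp's low end and the much smaller spool on the bench, so the choice is confirmed. Orange knob: top (274,179), side (245,168). Pivot: top (249.5,173), side (231,194).

```bash
python3 - <<'E'
from h import *
import pickle
cs=pickle.load(open('c0.pkl','rb'));t,s=cs['top'],cs['side']
A=lambda x,y:(212+x/6.4,138+y/6.4-.0)
B=lambda x,y:(182+x/6.818,148+y/6.818)
for n,p,q in [('knobtop',(398,262),(429,142)),('pivot',(240,222),(336,313)),('stop corner L(robot side) back',(68,170),(220,405)),('stop far back',(95,28),(48,378)),
 ('base left',(60,196),(232,590)),('base right',(613,308),(490,130)),]:
    print(n,*[np.round(v,4) for v in tri(t,A(*p),s,B(*q))])
L=onz(t,*A(60,196),.006);Rr=onz(t,*A(613,308),.006);print('base L,R',L,Rr,np.linalg.norm(L-Rr))
d=(L-Rr)[:2];d/=np.linalg.norm(d);yaw=np.arctan2(d[1],d[0]);n=np.array([-d[1],d[0]])
c=((L+Rr)/2)[:2]-n*.036;print('yaw',yaw,'centre',c)
def W(x,y,z):return np.r_[c+d*x+n*y,z]
for nm,P in dict(pivot=(.044,.041,.056),stopTL=(.125,.031,.076),stopTR=(.125,-.031,.076),railR=(-.128,-.029,.027),spool=(-.085,0,.038)).items():
    w=W(*P);u=proj(t,w);v=proj(s,w);print(nm,np.round(w,4),'crop a',np.round([(u[0]-212)*6.4,(u[1]-138)*6.4]),'crop b',np.round([(v[0]-182)*6.818,(v[1]-148)*6.818]))
E
```

```text
knobtop [ 0.5219 -0.0749  0.0789] 0.0002
pivot [ 0.5429 -0.0064  0.0562] 0.0003
stop corner L(robot side) back [0.5622 0.0678 0.0821] 0.0039
stop far back [0.6251 0.0577 0.0753] 0.0003
base left [0.5643 0.0777 0.0028] 0.0002
base right [ 5.163e-01 -1.781e-01 -4.000e-04] 0.0025
base L,R [0.56378679 0.07739468 0.006     ] [ 0.5140464 -0.1772858  0.006    ] 0.25949229925152656
yaw 1.3779191676890536 centre [ 0.57424904 -0.05684616]
pivot [ 0.5424 -0.0058  0.056 ] crop a [239. 223.] crop b [336. 315.]
stopTL [0.5678 0.0718 0.076 ] crop a [ 60. 156.] crop b [208. 426.]
stopTR [0.6286 0.0599 0.076 ] crop a [90. 19.] crop b [ 36. 380.]
railR [ 0.5782 -0.188   0.027 ] crop a [642. 162.] crop b [344.  48.]
spool [ 0.558  -0.1403  0.038 ] crop a [539. 200.] crop b [370. 106.]
```

```bash
cat >> h.py <<'E'
C=np.array([.5742,-.0568]);YAW=1.378
D=np.array([np.cos(YAW),np.sin(YAW)]);N=np.array([-D[1],D[0]])
def W(x,y,z):return np.r_[C+D*x+N*y,z]
def loc(p):return np.r_[(p[:2]-C)@D,(p[:2]-C)@N,p[2]]
def goto(*pts):
    "rows units from current pose to ramp-frame points (x,y,z of TCP)"
    s=state();M=R.from_quat(s['tcp_rot']).as_matrix()
    print('t',round(s['time_s'],2),'ramp-frame tcp',np.round(loc(s['tcp_pos']),4),'F',np.round(s['wrist_force'],1),'w',round(s['width'],2))
    ax=np.arctan2(M[1,0],M[0,0]);print('tool x heading rel ramp x (rad)',round(ax-YAW,3),'M',np.round(M,2).tolist())
    for p in pts: print(p,'->',np.round(M.T@(W(*p)-s['tcp_pos'])/.15,3))
    m=M.T@np.r_[D,0]/.15;print('per mm ramp x:',np.round(m*.001,5),'per mm ramp y:',np.round(M.T@np.r_[N,0]/150,5))
E
python3 - <<'E'
from h import *
goto((-.165,0,.2),(-.165,0,.06))
E
```

```text
t 0.1 ramp-frame tcp [-0.6305  0.2748  0.2472] F [ 0.7 -0.7 -0. ] w 1.0
tool x heading rel ramp x (rad) -2.662 M [[0.28, -0.0, 0.96], [-0.96, 0.0, 0.28], [-0.0, -1.0, 0.0]]
(-0.165, 0, 0.2) -> [-1.907  0.319  3.057]
(-0.165, 0, 0.06) -> [-1.906  1.252  3.057]
per mm ramp x: [-5.91e-03  1.00e-05  3.08e-03] per mm ramp y: [-0.00308  0.      -0.00591]
```

```bash
python3 -m pendant '{"xyz":[[-0.13,0,0.2],[-0.25,0,0.4],[-0.38,0,0.6],[-0.5,0,0.8],[-0.63,0,1.0]],"turn":[0.2,0.4,0.6,0.8,0.954],"fingers":[0.5,0,0,0,0]}'
python3 - <<'E'
from h import *
goto((-.165,0,.15),(-.165,0,.06))
E
```

```text
time_s: 0.52
tcp_pos: [0.3016, -0.4889, 0.2477]
tcp_rot: [-0.449, 0.547, -0.546, 0.449]
wrist_force: [1.2, -0.1, 0.1]
width: 0.294
t 0.52 ramp-frame tcp [-0.4763  0.1847  0.2477] F [ 1.2 -0.1  0.1] w 0.29
tool x heading rel ramp x (rad) -3.144 M [[-0.19, -0.0, 0.98], [-0.98, 0.0, -0.19], [-0.0, -1.0, -0.0]]
(-0.165, 0, 0.15) -> [-2.078  0.652  1.227]
(-0.165, 0, 0.06) -> [-2.078  1.252  1.227]
per mm ramp x: [-6.67e-03  1.00e-05 -2.00e-05] per mm ramp y: [ 2.00e-05  0.00e+00 -6.67e-03]
```

```bash
python3 -m pendant '{"xyz":[[-0.2,0,0.13],[-0.4,0,0.26],[-0.6,0,0.4],[-0.8,0,0.5],[-1.0,0,0.6]],"turn":[0,0,0,0,0],"fingers":[0,0,0,0,0]}'
python3 -m pendant '{"xyz":[[-0.2,0.1,0.13],[-0.4,0.2,0.26],[-0.6,0.3,0.4],[-0.8,0.5,0.5],[-1.0,0.652,0.6]],"turn":[0,0,0,0,0],"fingers":[0,0,0,0,0]}'
python3 -m pendant '{"xyz":[[0,0,0],[0,0,0],[0,0,0],[0,0,0],[0,0,0]],"turn":[0,0,0,0,0],"fingers":[0,0,0,0,0]}'
python3 - <<'E'
from h import *
goto((-.165,0,.042))
import pickle
cs={n:read_camera(n) for n in('top','side','wrist')};pickle.dump(cs,open('c1.pkl','wb'))
a=cv2.resize(cs['top']['img'][130:210,210:340],(520,320)); b=cv2.resize(cs['side']['img'][130:230,180:280],(280,280))
w=cs['wrist']['img'];w=cv2.resize(w,(373,280))
o=np.zeros((600,653,3),np.uint8);o[:320,:520]=a;o[320:,:280]=b;o[320:,280:]=w
cv2.imwrite('pics/c.png',o[:,:,::-1])
E
```

```text
time_s: 0.93
tcp_pos: [0.4185, -0.3584, 0.2478]
tcp_rot: [-0.45, 0.545, -0.545, 0.45]
wrist_force: [1.0, -0.5, 0.3]
width: -0.005
time_s: 1.35
tcp_pos: [0.5342, -0.2299, 0.1508]
tcp_rot: [0.45, -0.545, 0.545, -0.45]
wrist_force: [0.8, -0.1, -0.2]
width: -0.0
time_s: 1.77
tcp_pos: [0.5335, -0.2327, 0.1533]
tcp_rot: [0.45, -0.545, 0.546, -0.45]
wrist_force: [-0.5, 0.3, -0.5]
width: 0.001
t 1.77 ramp-frame tcp [-0.1804  0.0062  0.1533] F [-0.5  0.3 -0.5] w 0.0
tool x heading rel ramp x (rad) -3.141 M [[-0.19, 0.0, 0.98], [-0.98, -0.0, -0.19], [0.0, -1.0, 0.0]]
(-0.165, 0, 0.042) -> [-0.103  0.742  0.04 ]
per mm ramp x: [-6.67e-03 -1.00e-05  1.00e-05] per mm ramp y: [-1.00e-05 -2.00e-05 -6.67e-03]
```

View pics/c.png

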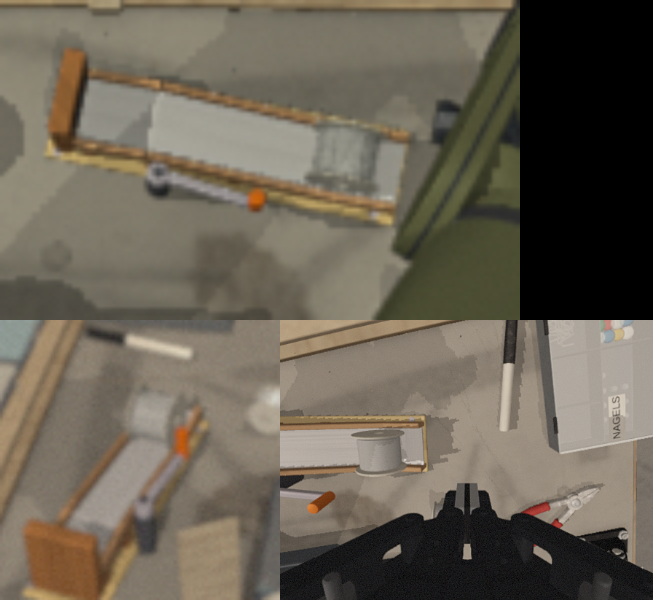

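The spool is untouched and the gripper (seen in the wrist view, tips at (467,490)) is downhill of it with the jaw axis along the track. Now I descend behind the spool.

```bash
python3 -m pendant '{"xyz":[[-0.02,0.15,0.01],[-0.04,0.3,0.02],[-0.06,0.45,0.03],[-0.08,0.6,0.04],[-0.09,0.742,0.04]],"turn":[0,0,0,0,0],"fingers":[0,0,0,0,0]}'
python3 -m pendant '{"xyz":[[-0.02,0,0],[-0.05,0,0],[-0.08,0,0],[-0.11,0,0],[-0.13,0,0]],"turn":[0,0,0,0,0],"fingers":[0,0,0,0,0]}'
python3 -m pendant '{"xyz":[[-0.01,0,0],[-0.02,0,0],[-0.03,0,0],[-0.04,0,0],[-0.05,0,0]],"turn":[0,0,0,0,0],"fingers":[0,0,0,0,0]}'
python3 - <<'E'
from h import *
goto((-.127,0,.041))
import pickle
cs={n:read_camera(n) for n in('side','wrist')}
b=cv2.resize(cs['side']['img'][130:230,180:280],(400,400),interpolation=cv2.INTER_CUBIC)
w=cs['wrist']['img'];w=cv2.resize(w[180:384,100:],(400,198))
o=np.zeros((400,800,3),np.uint8);o[:,:400]=b;o[:198,400:]=w
cv2.imwrite('pics/d.png',o[:,:,::-1])
E
```

```text
time_s: 2.33
tcp_pos: [0.542, -0.2195, 0.04]
tcp_rot: [0.45, -0.545, 0.546, -0.45]
wrist_force: [0.3, 0.2, -0.4]
width: 0.003
time_s: 2.75
tcp_pos: [0.5468, -0.2, 0.0425]
tcp_rot: [0.45, -0.544, 0.546, -0.451]
wrist_force: [-0.8, -0.4, 0.1]
width: 0.0
time_s: 3.17
tcp_pos: [0.5469, -0.1925, 0.0406]
tcp_rot: [0.45, -0.545, 0.545, -0.45]
wrist_force: [-0.8, 0.6, 0.3]
width: -0.003
t 3.17 ramp-frame tcp [-0.1384  0.0008  0.0406] F [-0.8  0.6  0.3] w -0.0
tool x heading rel ramp x (rad) -3.139 M [[-0.19, 0.0, 0.98], [-0.98, -0.0, -0.19], [0.0, -1.0, 0.0]]
(-0.127, 0, 0.041) -> [-0.076 -0.003  0.005]
per mm ramp x: [-6.67e-03 -0.00e+00  2.00e-05] per mm ramp y: [-2.00e-05 -0.00e+00 -6.67e-03]
```

View pics/d.png

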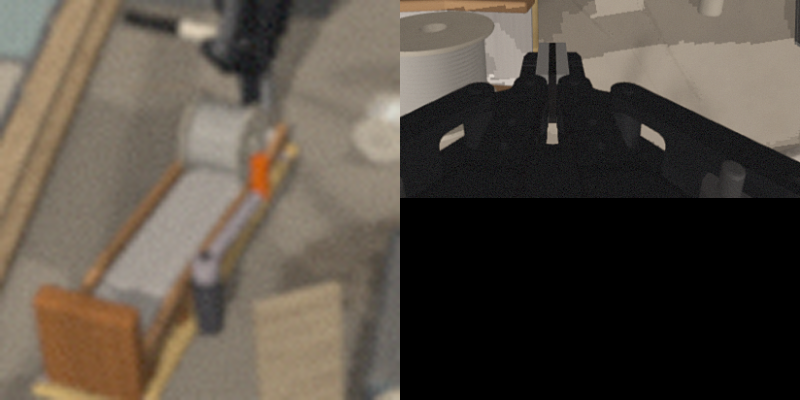

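The fingertips are between the rails, just behind the spool. Now the slow push.

```bash
python3 -m pendant '{"xyz":[[-0.02,0,0],[-0.04,0,0],[-0.06,0,0],[-0.08,0,0],[-0.1,-0.005,0]],"turn":[0,0,0,0,0],"fingers":[0,0,0,0,0]}'
python3 -m pendant '{"xyz":[[-0.02,-0.003,0],[-0.04,-0.006,0],[-0.06,-0.009,0],[-0.08,-0.012,0],[-0.1,-0.015,0]],"turn":[0,0,0,0,0],"fingers":[0,0,0,0,0]}'
python3 - <<'E'
from h import *
goto((-.111,0,.0435))
cs={n:read_camera(n) for n in('top','wrist')}
b=cv2.resize(cs['top']['img'][130:210,210:340],(650,400),interpolation=cv2.INTER_CUBIC)
w=cs['wrist']['img'];w=cv2.resize(w[180:384,:312],(306,200))
o=np.zeros((600,650,3),np.uint8);o[:400]=b;o[400:,:306]=w
cv2.imwrite('pics/e.png',o[:,:,::-1])
E
```

```text
time_s: 3.68
tcp_pos: [0.5498, -0.1778, 0.0412]
tcp_rot: [0.451, -0.545, 0.545, -0.45]
wrist_force: [-0.7, -1.8, 1.4]
width: -0.001
time_s: 4.1
tcp_pos: [0.5528, -0.163, 0.0437]
tcp_rot: [0.45, -0.545, 0.545, -0.45]
wrist_force: [-0.7, -2.5, 1.3]
width: 0.002
t 4.1 ramp-frame tcp [-0.1083  0.0007  0.0437] F [-0.7 -2.5  1.3] w 0.0
tool x heading rel ramp x (rad) -3.139 M [[-0.19, 0.0, 0.98], [-0.98, -0.0, -0.19], [0.0, -1.0, 0.0]]
(-0.111, 0, 0.0435) -> [0.018 0.001 0.005]
per mm ramp x: [-6.67e-03 -0.00e+00  2.00e-05] per mm ramp y: [-2.00e-05 -0.00e+00 -6.67e-03]
```

View pics/e.png

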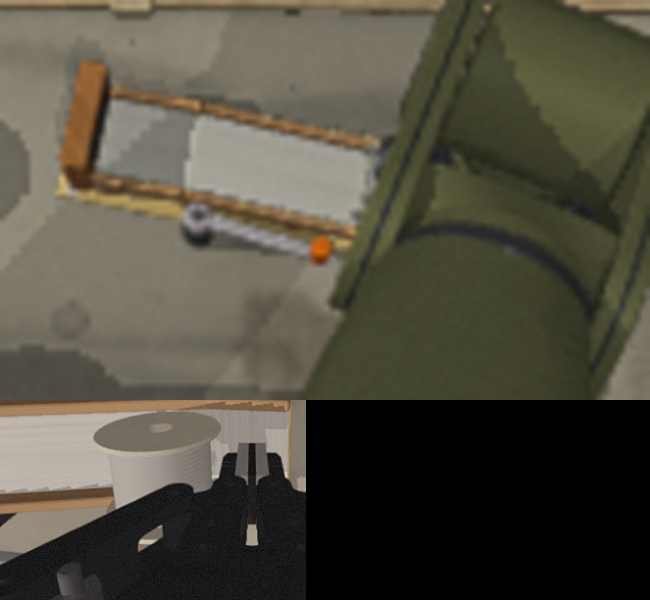

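The spool is at the fingers, push force about 2.5 N. Continuing.

```bash
for i in 1; do
python3 -m pendant '{"xyz":[[-0.02,-0.003,0],[-0.04,-0.006,0],[-0.06,-0.009,0],[-0.08,-0.012,0],[-0.1,-0.014,0]],"turn":[0,0,0,0,0],"fingers":[0,0,0,0,0]}'
python3 -m pendant '{"xyz":[[-0.02,-0.003,0],[-0.04,-0.006,0],[-0.06,-0.009,0],[-0.08,-0.012,0],[-0.1,-0.014,0]],"turn":[0,0,0,0,0],"fingers":[0,0,0,0,0]}'
python3 -m pendant '{"xyz":[[-0.02,-0.003,0],[-0.04,-0.006,0],[-0.06,-0.009,0],[-0.08,-0.012,0],[-0.1,-0.014,0]],"turn":[0,0,0,0,0],"fingers":[0,0,0,0,0]}'
done | grep -E 'force|pos'
python3 - <<'E'
from h import *
goto((.015,0,.061))
E
```

```text
tcp_pos: [0.5555, -0.1481, 0.0457]
wrist_force: [-1.0, -1.5, 0.8]
tcp_pos: [0.5584, -0.1334, 0.0478]
wrist_force: [-0.3, -1.5, 1.4]
tcp_pos: [0.5611, -0.1187, 0.0498]
wrist_force: [0.2, -2.5, 1.2]
t 5.45 ramp-frame tcp [-0.0632  0.001   0.0498] F [ 0.2 -2.5  1.2] w 0.0
tool x heading rel ramp x (rad) -3.139 M [[-0.19, 0.0, 0.98], [-0.98, -0.0, -0.19], [0.0, -1.0, 0.0]]
(0.015, 0, 0.061) -> [-0.522 -0.074  0.008]
per mm ramp x: [-6.67e-03 -0.00e+00  2.00e-05] per mm ramp y: [-2.00e-05 -0.00e+00 -6.67e-03]
```

```bash
{
python3 -m pendant '{"xyz":[[-0.02,-0.003,0],[-0.04,-0.006,0],[-0.06,-0.009,0],[-0.08,-0.012,0],[-0.1,-0.014,0]],"turn":[0,0,0,0,0],"fingers":[0,0,0,0,0]}'
python3 -m pendant '{"xyz":[[-0.02,-0.003,0],[-0.04,-0.006,0],[-0.06,-0.009,0],[-0.08,-0.012,0],[-0.1,-0.014,0]],"turn":[0,0,0,0,0],"fingers":[0,0,0,0,0]}'
python3 -m pendant '{"xyz":[[-0.02,-0.003,0],[-0.04,-0.006,0],[-0.06,-0.009,0],[-0.08,-0.012,0],[-0.1,-0.014,0]],"turn":[0,0,0,0,0],"fingers":[0,0,0,0,0]}'
python3 -m pendant '{"xyz":[[-0.02,-0.003,0],[-0.04,-0.006,0],[-0.06,-0.009,0],[-0.08,-0.012,0],[-0.1,-0.014,0]],"turn":[0,0,0,0,0],"fingers":[0,0,0,0,0]}'
} | grep -E 'force|pos'
python3 - <<'E'
from h import *
goto((.015,0,.061))
cs={n:read_camera(n) for n in('side','wrist')}
b=cv2.resize(cs['side']['img'][130:250,170:290],(400,400),interpolation=cv2.INTER_CUBIC)
w=cs['wrist']['img'];w=cv2.resize(w[140:384,:312],(400,313))
o=np.zeros((400,800,3),np.uint8);o[:,:400]=b;o[:313,400:]=w
cv2.imwrite('pics/f.png',o[:,:,::-1])
E
```

```text
tcp_pos: [0.564, -0.1039, 0.052]
wrist_force: [-0.0, -1.6, 1.7]
tcp_pos: [0.5668, -0.0892, 0.054]
wrist_force: [-0.8, -1.7, 2.0]
tcp_pos: [0.5697, -0.0745, 0.0561]
wrist_force: [0.0, -3.1, 1.4]
tcp_pos: [0.5725, -0.0597, 0.0582]
wrist_force: [-0.4, -2.7, 1.9]
t 7.12 ramp-frame tcp [-0.0032  0.0011  0.0582] F [-0.4 -2.7  1.9] w 0.0
tool x heading rel ramp x (rad) -3.139 M [[-0.19, 0.0, 0.98], [-0.98, 0.0, -0.19], [-0.0, -1.0, 0.0]]
(0.015, 0, 0.061) -> [-0.121 -0.018  0.008]
per mm ramp x: [-6.67e-03  0.00e+00  2.00e-05] per mm ramp y: [-2.00e-05 -0.00e+00 -6.67e-03]
```

View pics/f.png

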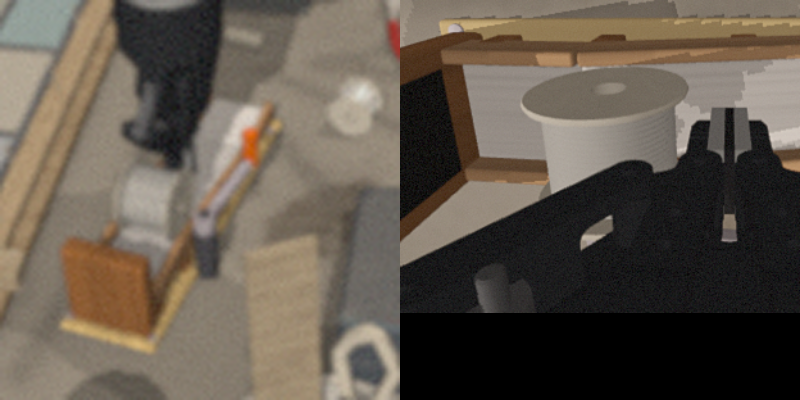

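```bash
{
python3 -m pendant '{"xyz":[[-0.02,-0.003,0],[-0.04,-0.006,0],[-0.06,-0.009,0],[-0.08,-0.012,0],[-0.1,-0.014,0]],"turn":[0,0,0,0,0],"fingers":[0,0,0,0,0]}'
python3 -m pendant '{"xyz":[[-0.02,0,0],[-0.04,0,0],[-0.06,0,0],[-0.08,0,0],[-0.08,0,0]],"turn":[0,0,0,0,0],"fingers":[0,0,0,0,0]}'
python3 -m pendant '{"xyz":[[0,0,0],[0,0,0],[0,0,0],[0,0,0],[0,0,0]],"turn":[0,0,0,0,0],"fingers":[0,0,0,0,0]}'
} | grep -E 'force|pos'
python3 - <<'E'
from h import *
goto((-.04,0,.15))
cs={n:read_camera(n) for n in('side','wrist')}
b=cv2.resize(cs['side']['img'][130:250,170:290],(400,400),interpolation=cv2.INTER_CUBIC)
w=cs['wrist']['img'];w=cv2.resize(w[140:384,:312],(400,313))
o=np.zeros((400,800,3),np.uint8);o[:,:400]=b;o[:313,400:]=w
cv2.imwrite('pics/g.png',o[:,:,::-1])
E
```

```text
tcp_pos: [0.5754, -0.045, 0.0604]
wrist_force: [-0.6, -1.8, 0.2]
tcp_pos: [0.5775, -0.0328, 0.0601]
wrist_force: [0.1, -1.1, 0.6]
tcp_pos: [0.5775, -0.0337, 0.0603]
wrist_force: [-0.0, 0.7, 0.6]
t 8.47 ramp-frame tcp [0.0234 0.0012 0.0603] F [-0.   0.7  0.6] w 0.0
tool x heading rel ramp x (rad) -3.139 M [[-0.19, 0.0, 0.98], [-0.98, 0.0, -0.19], [-0.0, -1.0, 0.0]]
(-0.04, 0, 0.15) -> [ 0.422 -0.598  0.007]
per mm ramp x: [-6.67e-03  0.00e+00  2.00e-05] per mm ramp y: [-2.00e-05 -0.00e+00 -6.67e-03]
```

View pics/g.png

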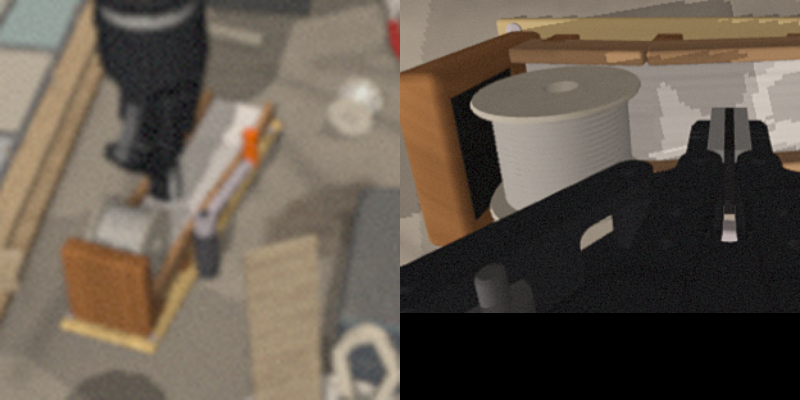

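The spool has rolled to the stop and sits against it, and the force has dropped to zero. I back off, rise, and go to the robot side of the knob.

```bash
{
python3 -m pendant '{"xyz":[[0.1,0,0],[0.2,0,0],[0.2,-0.15,0],[0.2,-0.3,0],[0.2,-0.46,0]],"turn":[0,0,0,0,0],"fingers":[0,0,0,0,0]}'
python3 -m pendant '{"xyz":[[0,0,0],[0.04,0,-0.15],[0.08,0,-0.3],[0.13,0,-0.45],[0.13,0,-0.55]],"turn":[0,0,0,0,0],"fingers":[0,0,0,0,0]}'
python3 -m pendant '{"xyz":[[0,0,0],[0,0,0],[0,0,0],[0,0,0],[0,0,0]],"turn":[0,0,0,0,0],"fingers":[0,0,0,0,0]}'
} | grep -E 'force|pos'
python3 - <<'E'
from h import *
s=state();print('q6',s['q'][5])
print('knob loc',loc(np.array([.5219,-.0749,.0789])),'pivot',loc(np.array([.5429,-.0064,.056])))
goto((-.026,.076,.077))
cs={n:read_camera(n) for n in('top','side','wrist')}
import pickle;pickle.dump(cs,open('c2.pkl','wb'))
for n in('top','side'):
    h=cv2.cvtColor(cs[n]['img'],cv2.COLOR_RGB2HSV);m=cv2.inRange(h,(5,170,150),(16,255,255));k,_,st,ce=cv2.connectedComponentsWithStats(m);i=1+np.argmax(st[1:,4]) if k>1 else 0;print(n,st[i],ce[i])
w=cv2.resize(cs['wrist']['img'],(480,360));b=cv2.resize(cs['side']['img'][130:250,170:290],(320,320),interpolation=cv2.INTER_CUBIC)
o=np.zeros((360,800,3),np.uint8);o[:,:480]=w;o[:320,480:]=b
cv2.imwrite('pics/i.png',o[:,:,::-1])
E
```

```text
tcp_pos: [0.5711, -0.0632, 0.1292]
wrist_force: [-1.1, -0.4, 0.0]
tcp_pos: [0.485, -0.0668, 0.1282]
wrist_force: [0.4, -0.1, -0.1]
tcp_pos: [0.488, -0.0666, 0.1294]
wrist_force: [0.1, -0.1, -1.0]
q6 1.5160335145021597
knob loc [-0.02778555  0.04786297  0.0789    ] pivot [0.04346899 0.04037693 0.056     ]
t 9.82 ramp-frame tcp [-0.0262  0.0828  0.1294] F [ 0.1 -0.1 -1. ] w -0.0
tool x heading rel ramp x (rad) -3.139 M [[-0.19, 0.0, 0.98], [-0.98, -0.0, -0.19], [0.0, -1.0, 0.0]]
(-0.026, 0.076, 0.077) -> [-0.001  0.349  0.045]
per mm ramp x: [-6.67e-03 -0.00e+00  2.00e-05] per mm ramp y: [-2.00e-05 -0.00e+00 -6.67e-03]
top [     0      0    512    384 196608] [255.5 191.5]
side [243 169   4  10  30] [244.86666667 173.5       ]
```

View pics/i.png

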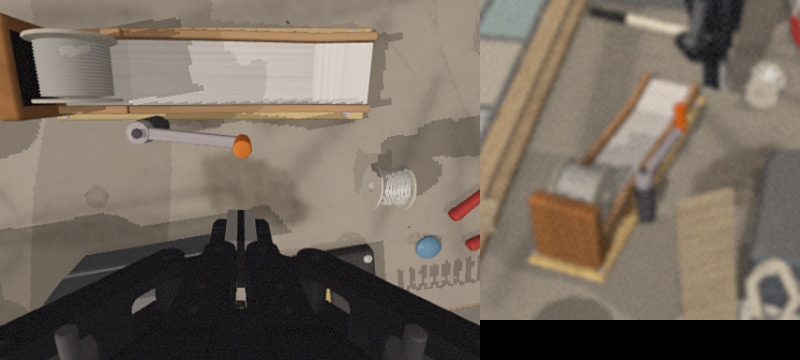

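Knob is dead ahead of the fingertips (wrist view (242,147)); the spool is seated against the stop. Descending beside the knob, then approaching it.

```bash
{
python3 -m pendant '{"xyz":[[0,0.1,0],[0,0.2,0],[0,0.3,0],[0,0.349,0],[0,0.349,0]],"turn":[0,0,0,0,0],"fingers":[0,0,0,0,0]}'
python3 -m pendant '{"xyz":[[0,0,0.025],[0,0,0.05],[0,0,0.075],[0,0,0.1],[0,0,0.11]],"turn":[0.04,0.08,0.12,0.16,0.2],"fingers":[0,0,0,0,0]}'
python3 -m pendant '{"xyz":[[0.0059,0,0.029],[0.0101,0,0.0583],[0.0125,0,0.0878],[0.0132,0,0.1173],[0.0121,0,0.1469]],"turn":[-0.12,-0.24,-0.36,-0.48,-0.6],"fingers":[0,0,0,0,0]}'
} | grep -E 'force|pos'
python3 - <<'E'
from h import *
goto((-.026,.066,.077))
c=read_camera('side');save(c,'s1.png')
h=cv2.cvtColor(c['img'],cv2.COLOR_RGB2HSV);m=cv2.inRange(h,(5,170,150),(16,255,255));k,_,st,ce=cv2.connectedComponentsWithStats(m);i=1+np.argmax(st[1:,4]);print(st[i],ce[i]);p=loc(onz(c,*ce[i],.067));print(p,np.arctan2(.041-p[1],.044-p[0]))
E
```

```text
tcp_pos: [0.4858, -0.0662, 0.0749]
wrist_force: [-1.3, -0.4, 0.2]
tcp_pos: [0.5046, -0.07, 0.0779]
wrist_force: [0.1, 0.3, 0.1]
tcp_pos: [0.5243, -0.078, 0.0772]
wrist_force: [-1.0, -0.5, 1.1]
t 11.22 ramp-frame tcp [-0.0303  0.0449  0.0772] F [-1.  -0.5  1.1] w -0.0
tool x heading rel ramp x (rad) -2.937 M [[0.01, -0.0, 1.0], [-1.0, -0.0, 0.01], [0.0, -1.0, -0.0]]
(-0.026, 0.066, 0.077) -> [-0.057  0.001 -0.132]
per mm ramp x: [-0.00653 -0.       0.00135] per mm ramp y: [-0.00135 -0.      -0.00653]
[236 168   3   8  21] [237.14285714 171.23809524]
[-0.02586543  0.02782744  0.067     ] 0.18635421706711325
```

The knob follows (0.19 rad). Continuing the arc.

```bash
{
python3 -m pendant '{"xyz":[[0.0059,0,0.029],[0.0101,0,0.0583],[0.0125,0,0.0878],[0.0132,0,0.1173],[0.0121,0,0.1469]],"turn":[-0.12,-0.24,-0.36,-0.48,-0.6],"fingers":[0,0,0,0,0]}'
python3 -m pendant '{"xyz":[[0.0059,0,0.029],[0.0101,0,0.0583],[0.0125,0,0.0878],[0.0132,0,0.1173],[0.0121,0,0.1469]],"turn":[-0.12,-0.24,-0.36,-0.48,-0.6],"fingers":[0,0,0,0,0]}'
python3 -m pendant '{"xyz":[[0.0059,0,0.029],[0.0101,0,0.0583],[0.0125,0,0.0878],[0.0132,0,0.1173],[0.0121,0,0.1469]],"turn":[-0.12,-0.24,-0.36,-0.48,-0.6],"fingers":[0,0,0,0,0]}'
} | grep -E 'force|pos'
python3 - <<'E'
from h import *
th=1.1
goto((.044-.072*np.cos(th)-.017*np.sin(th),.041-.072*np.sin(th)+.017*np.cos(th),.077))
c=read_camera('side');save(c,'s2.png')
h=cv2.cvtColor(c['img'],cv2.COLOR_RGB2HSV);m=cv2.inRange(h,(5,170,150),(16,255,255));k,_,st,ce=cv2.connectedComponentsWithStats(m);i=1+np.argmax(st[1:,4]);print(st[i],ce[i]);p=loc(onz(c,*ce[i],.067));print(p,np.arctan2(.041-p[1],.044-p[0]))
E
```

```text
tcp_pos: [0.5462, -0.0795, 0.0771]
wrist_force: [0.2, 0.1, 0.4]
tcp_pos: [0.5678, -0.0745, 0.0771]
wrist_force: [-0.3, -0.4, 0.3]
tcp_pos: [0.587, -0.0633, 0.0772]
wrist_force: [-1.2, -0.1, 0.1]
t 12.52 ramp-frame tcp [-0.0039 -0.0138  0.0772] F [-1.2 -0.1  0.1] w 0.0
tool x heading rel ramp x (rad) -2.038 M [[0.79, 0.0, 0.61], [-0.61, -0.0, 0.79], [0.0, -1.0, -0.0]]
(np.float64(-0.0038094458636859733), np.float64(-0.015455795860188524), 0.077) -> [0.009 0.001 0.006]
per mm ramp x: [-0.003   -0.       0.00595] per mm ramp y: [-0.00595 -0.      -0.003  ]
[210 172   5  10  32] [211.84375 176.03125]
[ 0.01145735 -0.02350727  0.067     ] 1.1035708194426226
```

```bash
{
python3 -m pendant '{"xyz":[[0.0059,0,0.029],[0.0101,0,0.0583],[0.0125,0,0.0878],[0.0132,0,0.1173],[0.0121,0,0.1469]],"turn":[-0.12,-0.24,-0.36,-0.48,-0.6],"fingers":[0,0,0,0,0]}'
python3 -m pendant '{"xyz":[[0.0059,0,0.029],[0.0101,0,0.0583],[0.011,0,0.072],[0.011,0,0.072],[0.011,0,0.072]],"turn":[-0.12,-0.24,-0.3,-0.3,-0.3],"fingers":[0,0,0,0,0]}'
python3 -m pendant '{"xyz":[[0,0,-0.05],[0,0,-0.15],[0,-0.2,-0.2],[0,-0.4,-0.2],[0,-0.7,-0.2]],"turn":[0,0,0,0,0],"fingers":[0,0,0,0,0]}'
python3 -m pendant '{"xyz":[[0,0,-0.2],[0,0,-0.4],[0,0,-0.6],[0,0,-0.8],[0,0,-0.9]],"turn":[0,0,0,0,0],"fingers":[0,0,0,0,0]}'
} | grep -E 'force|pos'
python3 - <<'E'
from h import *
goto()
c=read_camera('side');t=read_camera('top')
h=cv2.cvtColor(c['img'],cv2.COLOR_RGB2HSV);m=cv2.inRange(h,(5,170,150),(16,255,255));k,_,st,ce=cv2.connectedComponentsWithStats(m);i=1+np.argmax(st[1:,4]);print(st[i],ce[i]);p=loc(onz(c,*ce[i],.067));print(p,np.arctan2(.041-p[1],.044-p[0]))
o=np.zeros((400,800,3),np.uint8);o[:,:400]=cv2.resize(c['img'][130:250,170:290],(400,400),interpolation=cv2.INTER_CUBIC);o[:267,400:]=cv2.resize(t['img'][130:210,210:330],(400,267),interpolation=cv2.INTER_CUBIC)
cv2.imwrite('pics/j.png',o[:,:,::-1])
E
```

```text
tcp_pos: [0.6019, -0.047, 0.0771]
wrist_force: [0.6, -1.0, -0.1]
tcp_pos: [0.6069, -0.0374, 0.077]
wrist_force: [0.0, 1.0, -0.5]
tcp_pos: [0.598, -0.0683, 0.1762]
wrist_force: [1.0, -0.3, 0.5]
tcp_pos: [0.571, -0.2027, 0.1788]
wrist_force: [-0.2, -0.4, 0.3]
t 14.23 ramp-frame tcp [-0.1438 -0.0248  0.1788] F [-0.2 -0.4  0.3] w -0.0
tool x heading rel ramp x (rad) -1.593 M [[0.98, -0.0, 0.21], [-0.21, -0.0, 0.98], [0.0, -1.0, -0.0]]
per mm ramp x: [-1.50e-04 -1.00e-05  6.67e-03] per mm ramp y: [-0.00667 -0.      -0.00015]
[201 180   4   8  28] [202.71428571 183.21428571]
[ 0.04255534 -0.03321132  0.067     ] 1.5513319590487573
```

View pics/j.png

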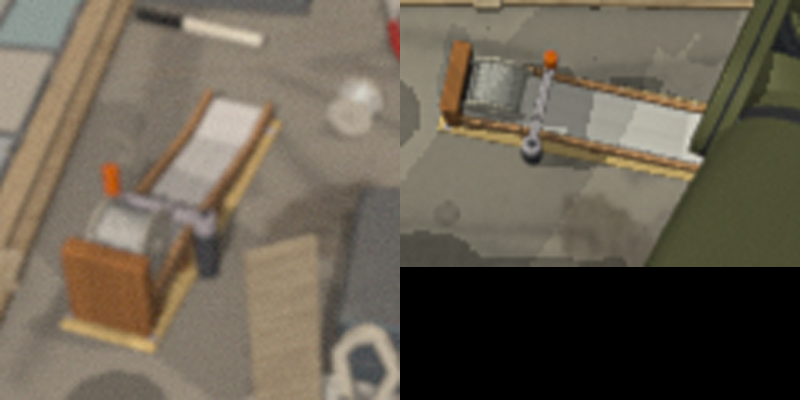

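The spool is against the stop, the keeper lies across the track (about 1.55 rad), and the robot is clear.

```bash
python3 -m pendant '{"xyz":[[0,0,0],[0,0,0],[0,0,0],[0,0,0],[0,0,0]],"turn":[0,0,0,0,0],"fingers":[0,0,0,0,0]}'; python3 -c "
from cell import sign_off;print(sign_off())"
```

```text
time_s: 14.75
tcp_pos: [0.5726, -0.1978, 0.1786]
tcp_rot: [-0.703, 0.074, -0.074, 0.703]
wrist_force: [0.6, 0.1, -0.1]
width: -0.003
the job is handed in; nothing more can be done
None
```

I pushed the spool up the ramp and over the crest with closed fingertips, and it rolled the last stretch to the stop block on its own. I then swung the keeper arm across the track by its knob and handed the job in at 14.75 s; sign-off gives no verdict.

- **Push:** It went at about 36 mm/s, with at most about 3 N horizontally at the wrist in the readings taken at the end of each move. The spool stayed in front of the fingers in every picture on the way up.
- **Spool:** The last side and top views show it resting against the stop. I judged this by eye and did not measure its final position.
- **Keeper:** I measured its knob at about 1.55 rad from one camera, using the knob height from the task text. The picture agrees that the arm lies straight across behind the spool.
- **Surroundings:** The arm ended clear of everything, with the wrist force near zero. I did not measure the bottle, jar, pliers, marker and nugget again, but the fingers never went near them.

No check failed. The only disagreement was in locating the ramp, where points differed by 2–3 mm and one stop corner by about 6–8 mm; it did not affect the work.

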